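# Park the tool hanger behind its keeper

## Robot

A 7-joint arm with a two-finger parallel gripper is mounted at the origin on the work surface. World frame = base frame: x ahead of the robot, y to its left, z up, the work surface at z = 0. Lengths are in m, angles in rad, forces in N, time in s.
With the tool pointing down it reaches from about 0.425 to 0.925 m from the base axis. Payload 6.8 kg.
Tool frame: the origin (TCP) lies midway between the tips of the shut fingers; the grasp point (between the pads) lies 19 mm behind it (bot.grasp_offset is the distance from the TCP to the grasp point, in m); z points along the fingers, x is the direction in which the jaws open and shut, and the axes are right-handed (so a half turn about z gives the same grasp; the last joint's range is limited). The gripper opens to 85 mm and grips with 20 to 120 N. Pads are 22 mm wide; open, the fingers measure 114 mm over their backs; the gripper's body (76 mm by 85 mm) begins 54 mm behind the grasp point. The pads swing forward as they close: fully open they stand 13 mm farther back than shut.
Start: joints at [-1.282, 0.477, 0.022, 1.555, -0.011, 1.109, -0.083], TCP at [0.261, 0.623, 0.231] pointing down, gripper open.
Joint ranges: [-2.96, 2.96], [-0.34, 2.1], [-1.41, 1.46], [0.24, 2.44], [-1.37, 4.51], [0.17, 1.92], [-2.96, 2.96]. Speed limits (rad/s): [2.39, 2.39, 3.14, 3.14, 3.14, 3.14, 3.14].

## Interface

Orientations are given as a unit quaternion [w, x, y, z].
In Python, from station import bot, imaging gives the robot as it stands. The module is installed in compiled form; this text tells all that it offers.
- The arm moves only by the tool apply_moves, never from a script. Its argument "increments" is a list of rows, each a list of 7 numbers: the shift along the tool's x, y, z in mm, then the turn, a rotation vector about the tool's x, y, z in degrees, then the closure, from -1 (fully open) to 1 (shut). In form: [[dx, dy, dz, rx, ry, rz, grip], ...]. A call has exactly 8 rows; each row shifts and turns the pose as measured when the row begins, along the tool's axes as they then stand; what a row does not reach is not made up. A row lasts 1/8 s, in which the tool goes at most 62.5 mm and 10.7 degrees, less where a joint would pass 70% of its speed; a pose out of reach is approached as far as the arm can. A call with a gripper value outside its range is refused whole. The fingers move at their own pace and stop on an object; "grip_force" is the grip in N (left out, the last holds). Time passes only in rows, so rows that do not move let the fingers close, or fill a call up. It gives the time, the measured TCP pose, the force and the opening at its end, in the units of the state.
- bot.get_obs(): the state, without advancing time (a new reading comes with each control period).
- imaging.read_camera(name): name is "scene" or "top"; returns the picture (480x640x3 uint8, red, green, blue); there is no depth.
- imaging.get_calibration(name): a dict with "K" (3x3 intrinsics, pixels), "extrinsics" (4x4, takes a point from camera to world coordinates). Camera axes: x right, y down, z forward; pixel columns grow to the right and rows downward; lengths in m; the calibration is good to about 2 mm. A picture is of the moment at which its call begins. get_calibration takes no time and is no camera call.
- bot.hand_in(): hands the job in, once; it reports no verdict.
The state is a dict: "t": time; "q": joint angles; "joint_vel": joint speeds; "joint_torque": joint torques, N m; "eef_pos": TCP position; "tool_rot": TCP orientation; "contact_force": force on the tool from outside, world axes, zero at the start; "torque": the same for the moment, N m; "gripper_width": opening from 0.0 (shut) to 1.0 (fully open).
Only numpy, scipy, OpenCV 4.12 (cv2) and the standard library are available. Lean on these libraries where they do the work, as an engineer would, in place of code of your own. Each camera call takes 0.05 s, during which the arm holds its last target.

## Task

Slide the tool hanger (the drilled brass collar with the hook under it) along the bent rail, round the bend, until it is fully home against the end block. Then swing the hinged keeper all the way down over it so that it is locked in, and take the gripper away. Leave the steel bench block, the jar and the brush where they are.

Things in the scene. Friction and masses are not known exactly. Their poses are not given: they have to be found in the camera images.
- rail: Bent rail fixed to the bench: level steel rod 8 mm thick, axis 120 mm above the bench, with one 90 degree bend in the level plane. Origin on the bench below the point where the two legs' axes would cross; z up. Leg A runs along +y, from y 50 to 200 mm, leg B along +x, from x 50 to 125 mm. Nothing stands under the rod between its two ends.
- rail_bend (a point): Centre of the bend's arc, at rod height: rail x = y = 50 mm. The rod's centre line turns about it at a radius of 50 mm.
- rail_post (a point): Outer end of leg A (rail y = 200 mm), at rod height, where a slim post 12 mm thick, with an 18 mm ball on top, carries the rod.
- rail_stop (a point): Centre of the near face of the end block, at rod height (rail x = 125 mm). The block is 40 mm long (x 125 to 165), 24 mm wide, 134 mm high; two cheeks on it, 34 mm wide overall, reach 154 mm high.
- hanger_hole (a point): Centre of the hanger's hole, half-way through. Brass collar, 36 mm outer diameter, 16 mm long, 14 mm hole, loose on the rod (centre 3 mm below the rod's axis); steel hook to 59 mm below. Its y is the hole's axis. It starts on leg A and cannot come off. Home: rail x = 117 mm, face on the end block. Pushed far off to one side it cocks and binds; pushed evenly on both sides it slides with under 2 N.
- keeper (a joint): Hinge angle (rad) of the keeper on the end block: 0 = fully down (closed, plate level above the collar); grows as it swings up and over, away from the bend, to 2.6. Starts at 2.05 to 2.4, leaning back. Stiff hinge: stays where it is left, under 1 N at its end moves it. Axis along the rail's y, at rail x = 155 mm, 144 mm above the bench.
- keeper_end (a point): Middle of the free end of the keeper's plate, 56 mm from the hinge. Plate 22 mm wide, 4 mm thick, with two prongs 6 mm square at its free end, 26 mm wide over both, reaching 28 mm from the plate's mid-plane; closed, they point down and straddle the rod behind the collar (near faces at rail x = 105 mm). Goes fully down only with the hanger home to within 4 mm.
- block_mid (a point): Centre of the loose steel bench block, 60 x 60 x 20 mm, a bystander lying on the bench inside the bend.
- jar_mid (a point): Centre of the small amber glass jar, 48 mm in diameter, 55 mm high, a bystander standing outside leg A.
- brush_mid (a point): The bench brush, a bystander lying on the bench outside leg B; a point near its middle, 10 mm above its underside.

How it is judged:
By the outcome, as a careful person would: the job done as asked, in the order asked, and still so for the second after the job is handed in, with the robot touching nothing.
It also fails if it takes over 59 s, if anything falls off the work surface, if the arm or the gripper's body presses on something with over 40 N, if the wrist force passes 120 N, or if a joint passes its speed limit or range.

## Working session

There is one attempt and no reset: what is moved stays moved. The work goes in short steps, Python scripts to look and compute and a tool call to move; the robot and the scene stay as the last step left them, time stands still between calls to the robot, and variables do not carry over. Pictures are saved under pics/ and viewed, and the job is handed in when it is done.

Besides the shell and the picture viewer there is one more tool, called after ">>>" in YAML: its name, and indented under it one key for each argument. apply_moves: Moves the arm, as the interface text tells. Its arguments: {"type":"object","properties":{"increments":{"type":"array","items":{"type":"array","items":{"type":"number"}}},"grip_force":{"type":"number"}},"required":["increments"]}

```bash
mkdir -p pics; ls
python3 - <<'E'
from station import bot, imaging
import cv2,numpy as np
np.set_printoptions(precision=4,suppress=True)
for n in("scene","top"):
    im=imaging.read_camera(n); cv2.imwrite(f"pics/{n}0.png",im[:,:,::-1])
    c=imaging.get_calibration(n); print(c["K"],c["extrinsics"])
print(bot.get_obs())
E
```

```text
pics
[[538.3586   0.     320.3836]
 [  0.     538.3586 239.3071]
 [  0.       0.       1.    ]] [[ 0.6988  0.4371 -0.5662  1.0449]
 [ 0.7152 -0.4136  0.5634 -0.4694]
 [ 0.0121 -0.7987 -0.6016  0.636 ]
 [ 0.      0.      0.      1.    ]]
[[464.6975   0.     314.5701]
 [  0.     464.6975 242.1408]
 [  0.       0.       1.    ]] [[ 0.0023 -0.9865  0.1639  0.4365]
 [-1.     -0.0009  0.0088  0.0154]
 [-0.0085 -0.1639 -0.9864  0.9339]
 [ 0.      0.      0.      1.    ]]
{'t': 0.1, 'q': array([-1.2821,  0.4777,  0.0224,  1.5563, -0.0115,  1.1093, -0.0831]), 'joint_vel': array([-0.0011, -0.0015,  0.    , -0.0018,  0.0021, -0.0019, -0.0002]), 'joint_torque': array([  0.0047, -59.7758,   1.6144, -28.1956,   0.0129,   0.005 ,
         0.    ]), 'eef_pos': array([0.2607, 0.6221, 0.2304]), 'tool_rot': array([ 0.0005,  0.8326,  0.5539, -0.0006]), 'contact_force': array([-0.144 , -0.1473, -0.0248]), 'torque': array([-0.0143, -0.0088, -0.0131]), 'gripper_width': 1.002918253458556}
```

View pics/scene0.png

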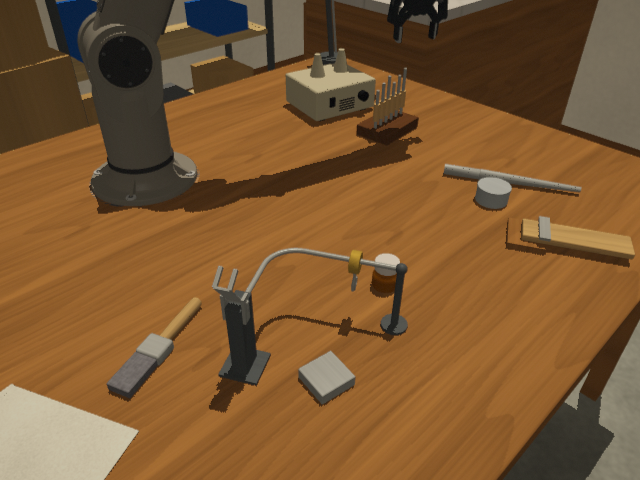

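View pics/top0.png

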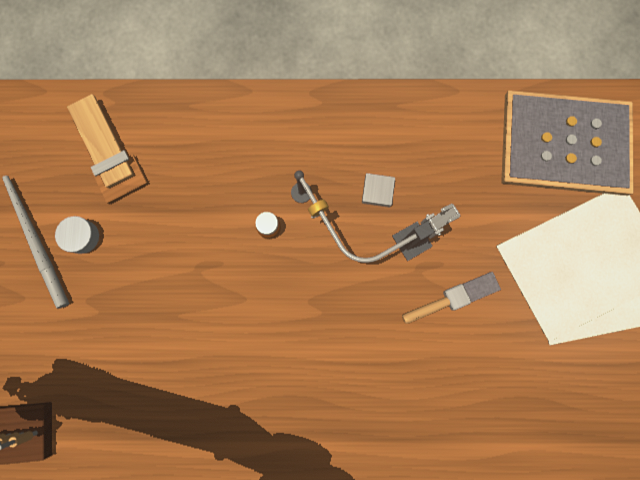

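The scene view shows the post ball at about (402,268), the collar at (355,262) and the end block at (238,300). In the top view these are at (299,175), (318,208) and (430,228). The bend is at about (350,258) in the top view. Next I'll enlarge the crops.

Run:
```python
import cv2
a=cv2.imread("pics/top0.png")[155:275,280:480]; cv2.imwrite("pics/topz.png",cv2.resize(a,None,fx=4,fy=4,interpolation=cv2.INTER_CUBIC))
a=cv2.imread("pics/scene0.png")[235:395,205:425]; cv2.imwrite("pics/scz.png",cv2.resize(a,None,fx=3.5,fy=3.5,interpolation=cv2.INTER_CUBIC))
```

```text
(no output)
```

View pics/topz.png

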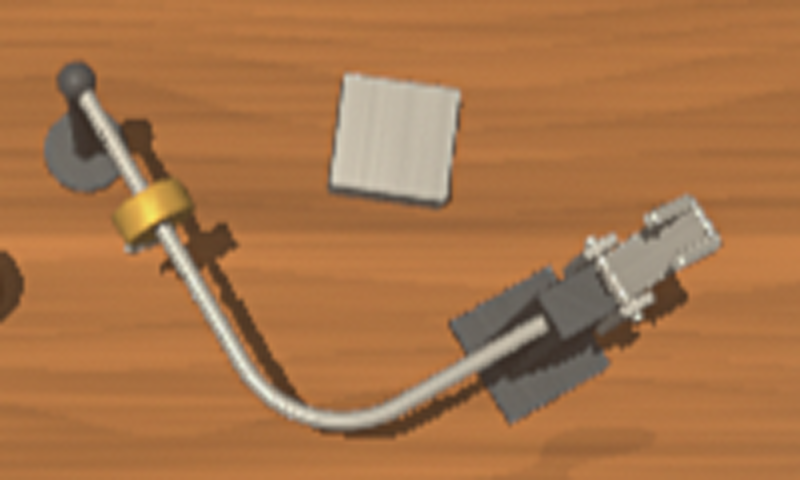

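View pics/scz.png

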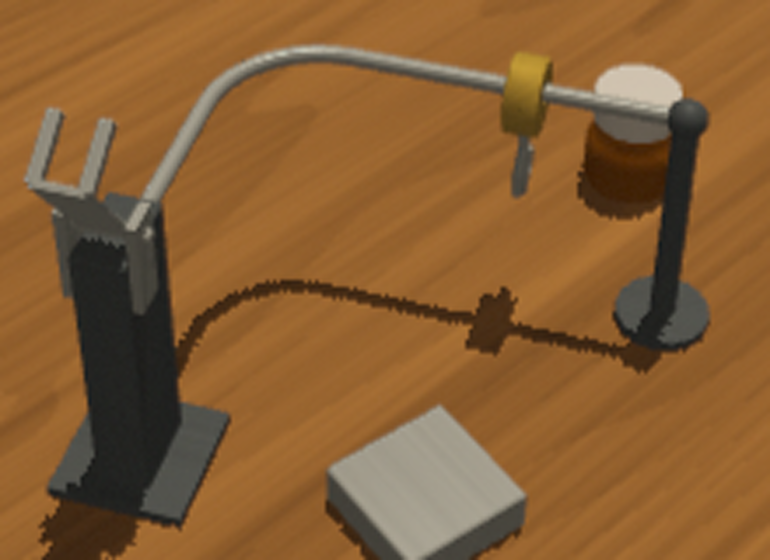

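```bash
cat > h.py <<'E'
import cv2,numpy as np
from station import bot, imaging
np.set_printoptions(precision=4,suppress=True)
C={n:imaging.get_calibration(n) for n in("scene","top")}
def ray(n,uv):
    K=C[n]["K"];E=C[n]["extrinsics"]
    uv=np.atleast_2d(np.asarray(uv,float))
    d=np.c_[(uv[:,0]-K[0,2])/K[0,0],(uv[:,1]-K[1,2])/K[1,1],np.ones(len(uv))]@E[:3,:3].T
    return E[:3,3],d
def plane(n,uv,z):
    o,d=ray(n,uv); return o+d*((z-o[2])/d[:,2])[:,None]
def tri(a,b):
    o1,d1=ray("top",a);o2,d2=ray("scene",b);d1=d1[0];d2=d2[0]
    s=np.linalg.lstsq(np.c_[d1,-d2],o2-o1,rcond=None)[0]
    p,q=o1+s[0]*d1,o2+s[1]*d2
    return (p+q)/2,np.linalg.norm(p-q)
def proj(n,P):
    K=C[n]["K"];E=C[n]["extrinsics"]
    c=(np.atleast_2d(P)-E[:3,3])@E[:3,:3]; p=c@K.T; return p[:,:2]/p[:,2:]
E
cat > m.py <<'E'
from h import *
top=cv2.imread("pics/top0.png");hsv=cv2.cvtColor(top,cv2.COLOR_BGR2HSV)
m=((hsv[...,1]<70)&(hsv[...,2]>110)).astype(np.uint8)
def leg(p0,p1):
    k=np.zeros_like(m);cv2.line(k,p0,p1,1,7)
    y,x=np.nonzero(m&k);P=plane("top",np.c_[x,y],0.12)[:,:2].astype(np.float32)
    l=cv2.fitLine(P,cv2.DIST_HUBER,0,.01,.01).ravel();return l,len(P)
A1,n1=leg((323,217),(338,241));A2,n2=leg((302,180),(313,198));B,n3=leg((384,254),(412,237))
A,n=leg((303,182),(338,241))
for l in(A1,A2,A,B):print(l,np.degrees(np.arctan2(l[1],l[0])))
s=np.linalg.solve(np.c_[A[:2],-B[:2]],B[2:]-A[2:]);O=A[2:]+A[:2]*s[0];print("cross",O)
ball=tri((298.6,174.4),(401.3,268.4));print("ball",ball, np.linalg.norm(ball[0][:2]-O))
print("ball plane",plane("top",(298.6,174.4),.12), plane("scene",(401.3,268.4),.12))
r=lambda x,y:((x+.5)/4+279.5,(y+.5)/4+154.5)
s2=lambda x,y:((x+.5)/3.5+204.5,(y+.5)/3.5+234.5)
print("stop",plane("top",r(547,322),.12),np.linalg.norm(plane("top",r(547,322),.12)[0,:2]-O))
print("collar",tri(r(152,211),s2(527,95)))
E
python3 m.py
```

```text
[ 0.8694  0.4941  0.596  -0.0053] 29.61022
[0.8721 0.4893 0.6682 0.0357] 29.293392
[0.8695 0.494  0.628  0.0129] 29.60364
[ 0.5014 -0.8652  0.5673 -0.1265] -59.908604
cross [ 0.5216 -0.0476]
ball (array([0.6953, 0.051 , 0.1213]), np.float64(0.0026456696552188018)) 0.19974084338918563
ball plane [[0.6967 0.052  0.12  ]] [[0.6937 0.051  0.12  ]]
stop [[ 0.5845 -0.1582  0.12  ]] 0.12732633381992373
collar (array([0.6347, 0.0162, 0.1175]), np.float64(0.002967345917164375))
```

```bash
cat >> h.py <<'E'
O=np.array([.5214,-.0475]);YA=np.radians(29.75)
ry=np.array([np.cos(YA),np.sin(YA)]);rx=np.array([np.sin(YA),-np.cos(YA)])
def w(x,y,z): return np.r_[O+(rx*x+ry*y)/1000,z/1000]
def rail(P): d=np.asarray(P)[:2]-O; return np.r_[d@rx,d@ry,P[2]]*1000
from scipy.spatial.transform import Rotation as R
def rot(q): return R.from_quat(np.r_[q[1:],q[0]])
def down(yaw): # tool x at yaw deg
    return R.from_euler('z',yaw,degrees=True)*R.from_euler('x',180,degrees=True)
def plan(p0,r0,p1,r1,n):
    "rows for equal interpolation"
    rv=(r0.inv()*r1).as_rotvec(degrees=True)/n; dp=(p1-p0)/n; r=r0
    for i in range(n):
        print(np.round(np.r_[r.inv().apply(dp)*1000,rv],1).tolist()); r=r*R.from_rotvec(rv,degrees=True)
def st():
    o=bot.get_obs(); r=rot(o["tool_rot"]); return o,o["eef_pos"],r
def show():
    o,p,r=st();x=r.apply([1,0,0]);z=r.apply([0,0,1])
    print("t",o["t"],"p",p,"rail",rail(p),"yaw",np.degrees(np.arctan2(x[1],x[0])),"toolz",z,"F",o["contact_force"],"g",o["gripper_width"],"q",o["q"])
E
python3 - <<'E'
from h import *
r=lambda x,y:((x+.5)/4+279.5,(y+.5)/4+154.5)
s2=lambda x,y:((x+.5)/3.5+204.5,(y+.5)/3.5+234.5)
print(rail(tri(r(152,211),s2(527,95))[0]))
P,e=tri(r(702,222),s2(63,190));k=rail(P);print("keeper end",k,e,"angle",np.arctan2(k[2]-144,-(k[0]-155)),np.hypot(k[2]-144,k[0]-155))
for th in(2.05,2.2,2.4):
    x=155-56*np.cos(th);z=144+56*np.sin(th)
    a=w(x,-10,z),w(x,10,z),w(x-28*np.sin(th),10,z-28*np.cos(th))
    print(th,[(proj("top",q)[0]-279.5)@np.diag([4,4])-[0,0] if 0 else ((proj("top",q)[0]-[279.5,154.5])*4).round(),((proj("scene",q)[0]-[204.5,234.5])*3.5).round()] if 0 else [(((proj("top",q)[0]-[279.5,154.5])*4).round(),((proj("scene",q)[0]-[204.5,234.5])*3.5).round()) for q in a])
show()
o,p,r0=st()
plan(p,r0,np.r_[w(0,136,0)[:2],.2],down(-60.25),16)
E
```

```text
[  0.927  129.9453 117.5442]
keeper end [185.5322   0.3981 188.6966] 0.00013058933611946014 angle 2.1700890283447882 54.12946343255483
2.05 [(array([710., 247.]), array([ 40., 166.])), (array([683., 205.]), array([ 93., 176.])), (array([640., 227.]), array([118., 105.]))]
2.2 [(array([721., 241.]), array([ 33., 188.])), (array([695., 199.]), array([ 86., 199.])), (array([659., 217.]), array([108., 123.]))]
2.4 [(array([733., 235.]), array([ 25., 219.])), (array([707., 194.]), array([ 78., 231.])), (array([682., 204.]), array([ 95., 151.]))]
t 0.1 p [0.2607 0.6221 0.2304] rail [-710.684   105.8932  230.4261] yaw 67.26364451061576 toolz [-0.0005 -0.0015 -1.    ] F [-0.144  -0.1473 -0.0248] g 1.002918253458556 q [-1.2821  0.4777  0.0224  1.5563 -0.0115  1.1093 -0.0831]
[-25.6, 36.4, 1.9, 0.0, 0.0, 8.0]
[-20.3, 39.6, 1.9, 0.0, 0.0, 8.0]
[-14.6, 42.0, 1.9, 0.0, 0.0, 8.0]
[-8.6, 43.6, 1.9, 0.0, 0.0, 8.0]
[-2.5, 44.4, 1.9, 0.0, 0.0, 8.0]
[3.7, 44.3, 1.9, 0.0, 0.0, 8.0]
[9.8, 43.4, 1.9, 0.0, 0.0, 8.0]
[15.7, 41.6, 1.9, 0.0, 0.0, 8.0]
[21.3, 39.0, 1.9, 0.0, 0.0, 8.0]
[26.5, 35.7, 1.9, 0.0, 0.0, 8.0]
[31.2, 31.6, 1.9, 0.0, 0.0, 8.0]
[35.3, 27.0, 1.9, 0.0, 0.0, 8.0]
[38.7, 21.9, 1.9, 0.0, 0.0, 8.0]
[41.4, 16.3, 1.9, 0.0, 0.0, 8.0]
[43.2, 10.4, 1.9, 0.0, 0.0, 8.0]
[44.2, 4.3, 1.9, 0.0, 0.0, 8.0]
```

Hanger is at rail y ≈ 130 and keeper at ≈ 2.18 rad; both fit the geometry given. Next I'll move above the hanger.

>>> apply_moves:
  increments:
    - [-25.6,36.4,2,0,0,8,-1]
    - [-20.3,39.6,2,0,0,8,-1]
    - [-14.6,42,2,0,0,8,-1]
    - [-8.6,43.6,2,0,0,8,-1]
    - [-2.5,44.4,2,0,0,8,-1]
    - [3.7,44.3,2,0,0,8,-1]
    - [9.8,43.4,2,0,0,8,-1]
    - [15.7,41.6,2,0,0,8,-1]

```text
t: 1.1
eef_pos: [0.4464, 0.311, 0.2107]
tool_rot: [0.002, 1.0, 0.014, -0.003]
contact_force: [0.2, -0.0, -0.5]
gripper_width: 0.997
```

Run:
```python
from h import *
show()
o,p,r0=st()
plan(p,r0,np.r_[w(0,136,0)[:2],.2],down(-60.25),8)
```

```text
t 1.1 p [0.4464 0.311  0.2107] rail [-348.4973  112.7702  210.6821] yaw 1.6597484517969439 toolz [-0.0052 -0.0042 -1.    ] F [ 0.2387 -0.0165 -0.4982] g 0.9969311756189425 q [-1.0121  0.2954  0.3526  1.9067 -0.1224  0.967  -0.5742]
[23.1, 37.1, 1.4, 0.0, 0.0, 7.7]
[27.9, 33.6, 1.3, 0.0, 0.0, 7.7]
[32.1, 29.6, 1.3, 0.0, 0.0, 7.7]
[35.8, 25.0, 1.3, 0.0, 0.0, 7.7]
[38.9, 19.9, 1.3, 0.0, 0.0, 7.7]
[41.2, 14.5, 1.3, 0.0, 0.0, 7.7]
[42.8, 8.8, 1.3, 0.0, 0.0, 7.7]
[43.6, 3.0, 1.3, 0.0, 0.0, 7.7]
```

>>> apply_moves:
  increments:
    - [23,37,1,0,0,7.7,-1]
    - [28,33.6,1,0,0,7.7,-1]
    - [32,29.6,1,0,0,7.7,-1]
    - [35.8,25,1,0,0,7.7,-1]
    - [39,20,1,0,0,7.7,-1]
    - [41,14.5,1,0,0,7.7,-1]
    - [43,9,1,0,0,7.7,-1]
    - [43.6,3,1,0,0,7.7,-1]

```text
t: 2.1
eef_pos: [0.6385, 0.0073, 0.2005]
tool_rot: [0.004, 0.858, -0.514, -0.003]
contact_force: [-0.1, -0.2, 0.5]
gripper_width: 0.999
```

Run:
```python
from h import *
show()
o,p,r0=st()
plan(p,r0,np.r_[w(0,136,0)[:2],.2],down(-60.25),2)
im=imaging.read_camera("scene");cv2.imwrite("pics/s1.png",im[:,:,::-1])
```

```text
t 2.1 p [0.6385 0.0073 0.2005] rail [ 10.5278 128.8325 200.4827] yaw -61.91061381841499 toolz [-0.009  -0.0044 -0.9999] F [-0.0651 -0.2347  0.4776] g 0.9985771821045667 q [-0.58    0.5226  0.6645  1.7049 -0.3575  1.049  -0.8773]
[-5.4, -3.4, 0.2, 0.3, 0.0, -0.8]
[-5.3, -3.5, 0.2, 0.3, 0.0, -0.8]
```

View pics/s1.png

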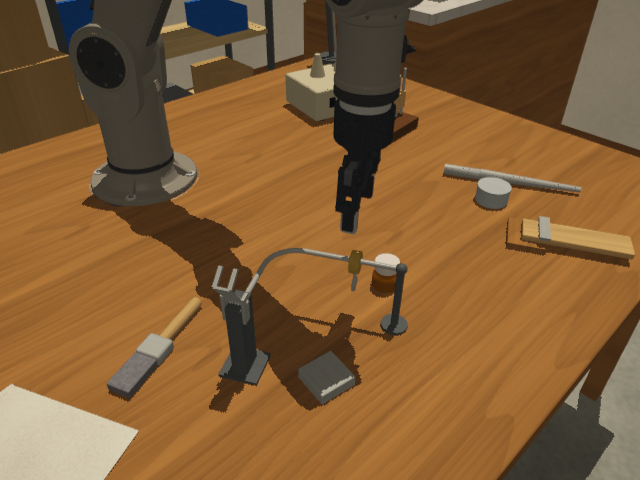

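The fingers are at about (350,225), above the collar at (355,262), and nothing has been disturbed. Next I'll correct the offset and go down.

>>> apply_moves:
  increments:
    - [-5.4,-3,0,0.3,0,-0.8,-1]
    - [-5.3,-3,0,0.3,0,-0.8,-1]
    - [0,0,20,0,0,0,-1]
    - [0,0,28,0,0,0,-1]
    - [0,0,28,0,0,0,-1]
    - [0,0,22,0,0,0,-1]
    - [0,0,6,0,0,0,-1]
    - [0,0,0,0,0,0,-1]

```text
t: 3.15
eef_pos: [0.6361, 0.021, 0.0873]
tool_rot: [0.001, 0.865, -0.501, -0.002]
contact_force: [0.1, 0.6, 0.0]
gripper_width: 1.0
```

Run:
```python
from h import *
show()
o,p,r0=st()
plan(p,r0,w(0,135,96),down(-60.25),1)
im=imaging.read_camera("scene");cv2.imwrite("pics/s2.png",cv2.resize(im[200:380,180:420,::-1],None,fx=3.3,fy=3.3))
```

```text
t 3.15 p [0.6361 0.021  0.0873] rail [ -2.5689 133.5987  87.2621] yaw -60.17189461167541 toolz [-0.0039 -0.0003 -1.    ] F [0.0716 0.5508 0.0482] g 0.9995561730289115 q [-0.5348  0.6449  0.572   1.7924 -0.4514  0.8419 -0.7962]
[2.6, -1.4, -8.7, 0.2, 0.1, 0.1]
```

View pics/s2.png

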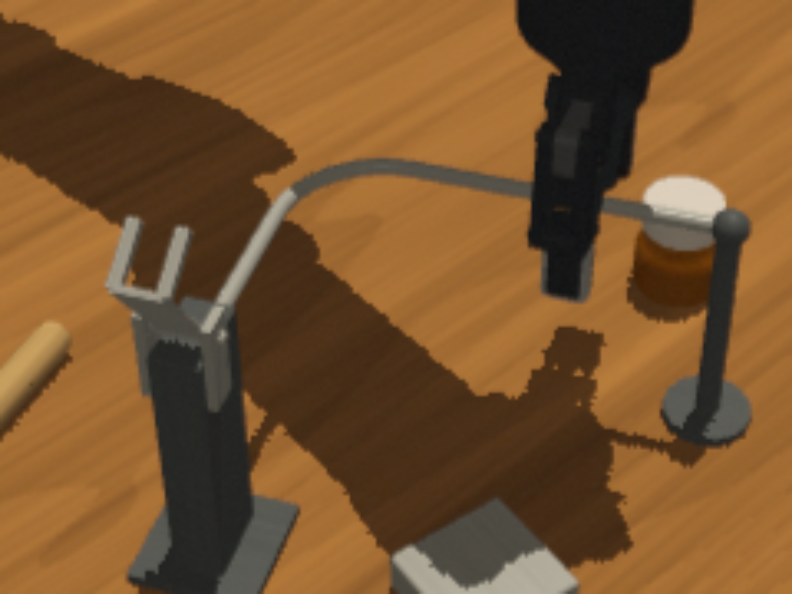

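The fingers straddle the collar without touching it. I'll correct the offset and close gently.

>>> apply_moves:
  increments:
    - [2.5,-1.5,-8,0.2,0,0,-1]
    - [0,0,0,0,0,0,-0.5]
    - [0,0,0,0,0,0,0]
    - [0,0,0,0,0,0,0.5]
    - [0,0,0,0,0,0,0.5]
    - [0,0,0,0,0,0,0.5]
    - [0,0,0,0,0,0,0.5]
    - [0,0,0,0,0,0,0.5]
  grip_force: 20

```text
t: 4.2
eef_pos: [0.6407, 0.0198, 0.099]
tool_rot: [-0.002, 0.865, -0.501, 0.001]
contact_force: [0.0, 0.1, 1.5]
gripper_width: 0.396
```

Run:
```python
from h import *
show()
im=imaging.read_camera("scene");cv2.imwrite("pics/s3.png",cv2.resize(im[200:380,180:420,::-1],None,fx=3.3,fy=3.3))
```

```text
t 4.2 p [0.6407 0.0198 0.099 ] rail [  0.747  136.9735  99.0098] yaw -60.16130351556968 toolz [ 0.0043  0.003  -1.    ] F [0.0177 0.1    1.4705] g 0.39602343207577273 q [-0.5352  0.632   0.5789  1.7819 -0.4459  0.8564 -0.7979]
```

View pics/s3.png

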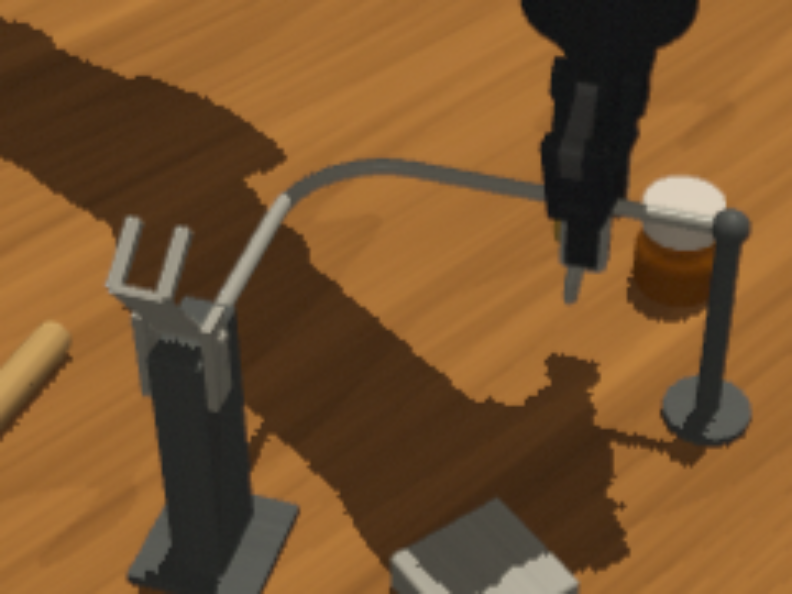

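The collar is gripped. I'll slide it along leg A to the start of the bend.

>>> apply_moves:
  increments:
    - [0,4,0,0,0,0,0.5]
    - [0,10,0,0,0,0,0.5]
    - [0,12,0,0,0,0,0.5]
    - [0,12,0,0,0,0,0.5]
    - [0,12,0,0,0,0,0.5]
    - [0,12,0,0,0,0,0.5]
    - [0,8,0,0,0,0,0.5]
    - [0,2,0,0,0,0,0.5]

```text
t: 5.25
eef_pos: [0.5738, -0.0186, 0.099]
tool_rot: [-0.003, 0.865, -0.502, 0.001]
contact_force: [0.8, 1.0, 1.1]
gripper_width: 0.401
```

Run:
```python
from h import *
show()
im=imaging.read_camera("scene");cv2.imwrite("pics/s4.png",cv2.resize(im[200:380,180:420,::-1],None,fx=3.3,fy=3.3))
```

```text
t 5.25 p [ 0.5738 -0.0186  0.099 ] rail [ 0.8781 59.8385 98.9672] yaw -60.20116728472962 toolz [ 0.0056  0.0038 -1.    ] F [0.8147 0.9747 1.1486] g 0.40093326176660293 q [-0.5219  0.5367  0.593   1.9475 -0.4257  0.7766 -0.7366]
```

View pics/s4.png

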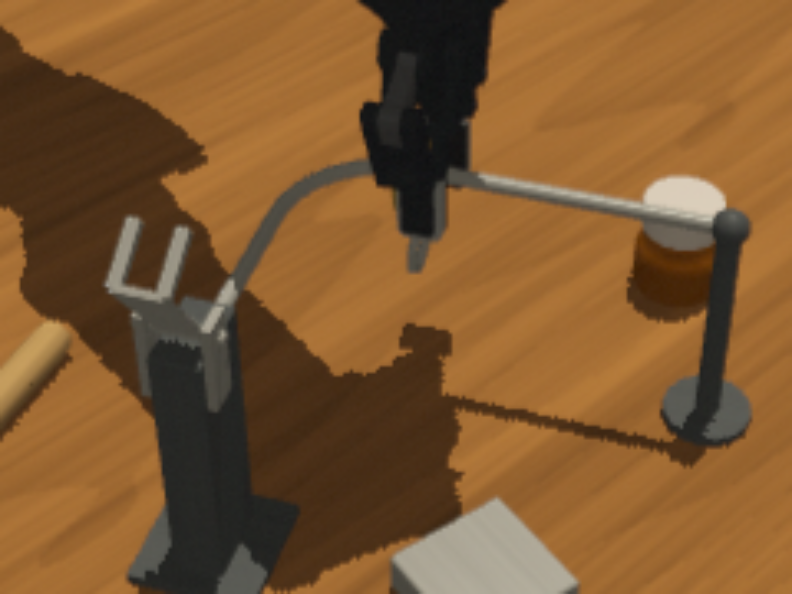

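The hanger follows, with its hook visible at (415,250). Next comes the first half of the bend.

```bash
cat >> h.py <<'E'
L=50*np.pi/2
def path(s,off=7,z=99):
    "s=collar arc length from bend start (mm)"
    if s<0: P=np.array([0,50-s]);f=0
    elif s<L: f=s/50;P=np.array([50-50*np.cos(f),50-50*np.sin(f)])
    else: f=np.pi/2;P=np.array([50+s-L,0])
    T=np.array([np.sin(f),-np.cos(f)]);q=P-off*T
    return w(q[0],q[1],z),down(-60.25+np.degrees(f))
def prow(ss,off=7,z=99):
    o,p,r=st()
    for s in ss:
        p1,r1=path(s,off,z)
        print(np.round(np.r_[r.inv().apply(p1-p)*1000,(r.inv()*r1).as_rotvec(degrees=True)],1).tolist())
        p,r=p1,r1
E
python3 -c "
from h import *
prow([0,4,9,15,21,27,33,39])"
```

```text
[-0.9, 2.7, -0.1, -0.4, 0.0, 0.0]
[-0.4, 4.0, 0.0, -0.0, 0.0, -4.6]
[-0.4, 5.0, 0.0, 0.0, 0.0, -5.7]
[-0.5, 6.0, 0.0, 0.0, 0.0, -6.9]
[-0.5, 6.0, 0.0, 0.0, 0.0, -6.9]
[-0.5, 6.0, 0.0, 0.0, 0.0, -6.9]
[-0.5, 6.0, 0.0, -0.0, 0.0, -6.9]
[-0.5, 6.0, 0.0, 0.0, 0.0, -6.9]
```

>>> apply_moves:
  increments:
    - [-0.9,2.7,0,-0.4,0,0,0.5]
    - [-0.4,4,0,0,0,-4.6,0.5]
    - [-0.4,5,0,0,0,-5.7,0.5]
    - [-0.5,6,0,0,0,-6.9,0.5]
    - [-0.5,6,0,0,0,-6.9,0.5]
    - [-0.5,6,0,0,0,-6.9,0.5]
    - [-0.5,6,0,0,0,-6.9,0.5]
    - [-0.5,6,0,0,0,-6.9,0.5]

```text
t: 6.3
eef_pos: [0.5451, -0.0411, 0.0989]
tool_rot: [-0.001, 0.993, -0.118, -0.001]
contact_force: [-2.0, 3.6, 3.8]
gripper_width: 0.399
```

Run:
```python
from h import *
show()
o,p,r=st();print(rail(path(39)[0]))
im=imaging.read_camera("scene");cv2.imwrite("pics/s5.png",cv2.resize(im[200:380,180:420,::-1],None,fx=3.3,fy=3.3))
prow([44,49,55,61,67,73,79,84])
```

```text
t 6.3 p [ 0.5451 -0.0411  0.0989] rail [ 6.2414 23.7734 98.8515] yaw -13.564288712783107 toolz [-0.0022  0.0019 -1.    ] F [-1.9585  3.6027  3.8351] g 0.39931235178010643 q [-0.3413  0.4603  0.3864  1.9963 -0.2557  0.7334 -0.0363]
[ 9.5314 19.8124 99.    ]
[-1.1, 8.8, -0.1, -0.0, 0.2, -3.5]
[-0.4, 5.0, 0.0, -0.0, 0.0, -5.7]
[-0.5, 6.0, 0.0, -0.0, 0.0, -6.9]
[-0.5, 6.0, 0.0, 0.0, 0.0, -6.9]
[-0.5, 6.0, 0.0, -0.0, 0.0, -6.9]
[-0.5, 6.0, 0.0, -0.0, 0.0, -6.9]
[-0.4, 6.0, 0.0, 0.0, 0.0, -6.3]
[0.0, 5.0, 0.0, 0.0, 0.0, 0.0]
```

View pics/s5.png

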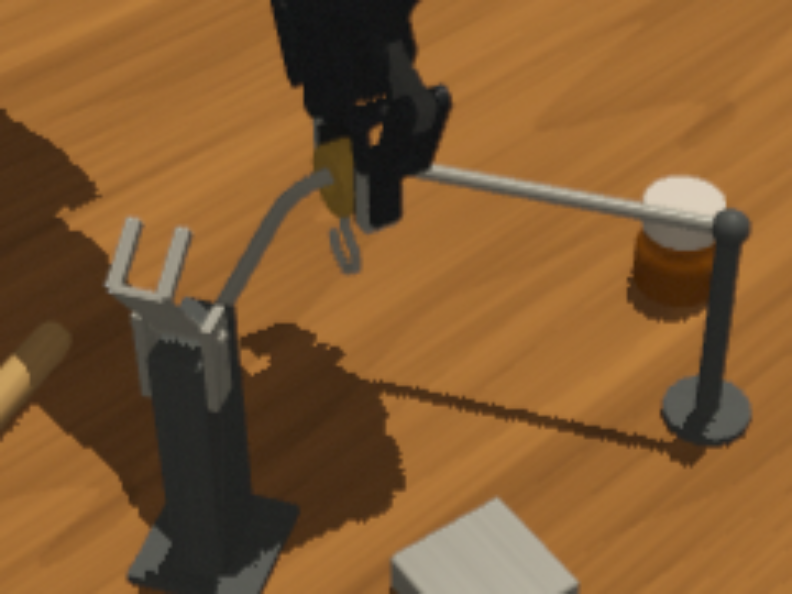

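```bash
cat >> h.py <<'E'
def brass(n,z=117,save=None):
    im=cv2.cvtColor(imaging.read_camera(n),cv2.COLOR_RGB2HSV)
    m=((im[...,0]>19)&(im[...,0]<32)&(im[...,1]>140)&(im[...,2]>60)).astype(np.uint8)
    exp=proj(n,w(25,25,117))[0]
    k=np.zeros_like(m);cv2.circle(k,tuple(int(v) for v in exp),90,1,-1);m&=k
    y,x=np.nonzero(m)
    if len(x)==0: print(n,"none");return
    c=np.array([x.mean(),y.mean()]);print(n,len(x),c,"x",x.min(),x.max(),"y",y.min(),y.max(),"rail@z",rail(plane(n,c,z/1000)[0]))
E
python3 - <<'E'
from h import *
brass("top");brass("scene")
im=imaging.read_camera("top");cv2.imwrite("pics/t5.png",cv2.resize(im[155:275,280:480,::-1],None,fx=4,fy=4))
show()
E
```

```text
top none
scene 148 [281.2027 253.0405] x 274 285 y 243 265 rail@z [ 13.2767  13.8556 117.    ]
t 6.5 p [ 0.5448 -0.0426  0.0988] rail [ 7.3362 22.7237 98.7964] yaw -14.0274539868207 toolz [-0.0026  0.0006 -1.    ] F [-4.0288  1.2096  5.4258] g 0.40269475350389655 q [-0.3416  0.4606  0.3892  1.9969 -0.2556  0.7334 -0.0422]
```

View pics/t5.png

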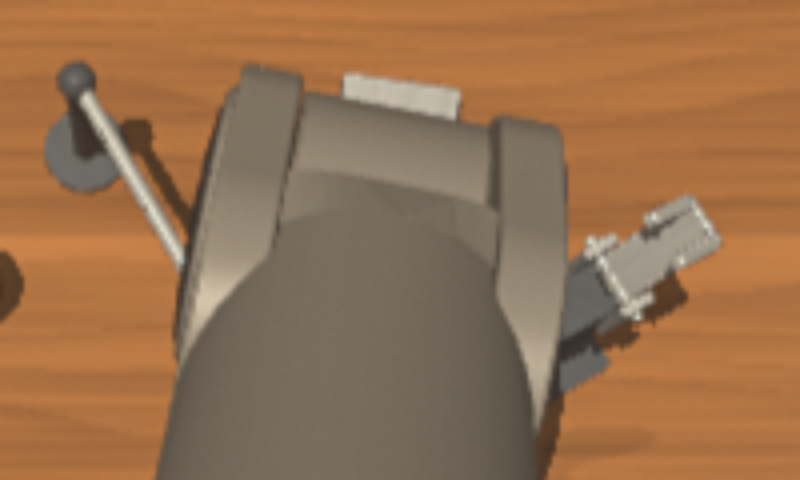

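The collar has stayed in the grip, about 6 mm ahead of the tool centre. The tool's position lags its yaw slightly, so I'll catch up and continue.

```bash
python3 -c "
from h import *
prow([40.5,44,48,52,56,60,63,64],6.5,98.5)"
```

```text
[-0.8, 5.6, 0.3, 0.0, 0.2, -0.2]
[-0.3, 3.5, 0.0, -0.0, 0.0, -4.0]
[-0.4, 4.0, 0.0, 0.0, 0.0, -4.6]
[-0.4, 4.0, 0.0, 0.0, 0.0, -4.6]
[-0.4, 4.0, 0.0, -0.0, 0.0, -4.6]
[-0.4, 4.0, 0.0, 0.0, 0.0, -4.6]
[-0.3, 3.0, 0.0, 0.0, 0.0, -3.4]
[-0.1, 1.0, 0.0, 0.0, 0.0, -1.1]
```

>>> apply_moves:
  increments:
    - [-0.8,6,0,0,0,0,0.5]
    - [-0.3,5,0,0,0,-4,0.5]
    - [-0.4,4.5,0,0,0,-4.6,0.5]
    - [-0.4,4.5,0,0,0,-4.6,0.5]
    - [-0.4,4.5,0,0,0,-4.6,0.5]
    - [-0.4,4.5,0,0,0,-4.6,0.5]
    - [-0.3,3.5,0,0,0,-3.4,0.5]
    - [-0.1,1.5,0,0,0,-1,0.5]

```text
t: 7.5
eef_pos: [0.5407, -0.074, 0.0988]
tool_rot: [-0.001, 0.994, 0.113, -0.001]
contact_force: [-2.1, 3.3, 3.9]
gripper_width: 0.398
```

```bash
python3 -c "
from h import *
show();print(rail(path(64,6.5)[0]))
brass('scene')
prow([68,72,76,80,84,88,90,90],6.5,98.5)"
```

```text
t 7.5 p [ 0.5407 -0.074   0.0988] rail [32.5982  3.5661 98.8321] yaw 13.005054811911766 toolz [-0.0015  0.0015 -1.    ] F [-2.0626  3.27    3.9158] g 0.3984889657645246 q [-0.1918  0.4455  0.2707  1.9932 -0.1765  0.7265  0.4133]
[29.4371  3.9629 99.    ]
scene 256 [266.1914 261.4922] x 255 274 y 251 274 rail@z [ 39.3101  -1.1168 117.    ]
[-0.9, 0.7, 0.3, -0.1, 0.1, -4.6]
[-0.4, 4.0, 0.0, 0.0, 0.0, -4.6]
[-0.4, 4.0, 0.0, 0.0, 0.0, -4.6]
[-0.2, 4.0, 0.0, -0.0, 0.0, -2.9]
[0.0, 4.0, 0.0, 0.0, 0.0, 0.0]
[-0.0, 4.0, 0.0, 0.0, 0.0, 0.0]
[-0.0, 2.0, 0.0, 0.0, 0.0, 0.0]
[0.0, 0.0, 0.0, 0.0, 0.0, 0.0]
```

>>> apply_moves:
  increments:
    - [-0.7,2,0,0,0,-4.6,0.5]
    - [-0.5,4,0,0,0,-4.6,0.5]
    - [-0.4,4,0,0,0,-4.6,0.5]
    - [-0.2,4,0,0,0,-3,0.5]
    - [0,4,0,0,0,0,0.5]
    - [0,4,0,0,0,0,0.5]
    - [0,2,0,0,0,0,0.5]
    - [0,0,0,0,0,0,0.5]

```text
t: 8.55
eef_pos: [0.5493, -0.0953, 0.0988]
tool_rot: [-0.001, 0.967, 0.256, -0.001]
contact_force: [-1.0, 1.7, 4.6]
gripper_width: 0.4
```

Run:
```python
from h import *
show();brass('scene')
im=imaging.read_camera("scene");cv2.imwrite("pics/s6.png",cv2.resize(im[180:360,180:420,::-1],None,fx=3.3,fy=3.3))
```

```text
t 8.55 p [ 0.5493 -0.0953  0.0988] rail [55.3024  0.5035 98.781 ] yaw 29.65846456062494 toolz [-0.0029  0.0021 -1.    ] F [-1.0141  1.6826  4.6303] g 0.4002080016834279 q [-0.0957  0.4569  0.1991  1.9608 -0.1327  0.7392  0.6998]
scene 304 [260.6908 270.9671] x 249 271 y 261 283 rail@z [ 62.4444  -1.1411 117.    ]
```

View pics/s6.png

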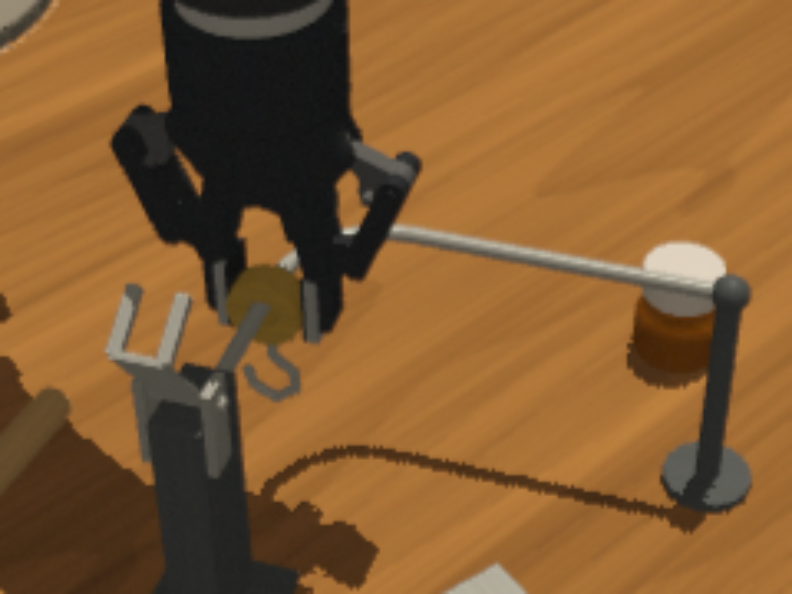

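The collar is round the bend and now on leg B, with its face at crop (265,303). I'll slide it toward the block.

>>> apply_moves:
  increments:
    - [0,4,0,0,0,0,0.5]
    - [0,6,0,0,0,0,0.5]
    - [0,7,0,0,0,0,0.5]
    - [0,7,0,0,0,0,0.5]
    - [0,7,0,0,0,0,0.5]
    - [0,5,0,0,0,0,0.5]
    - [0,3,0,0,0,0,0.5]
    - [0,1,0,0,0,0,0.5]

```text
t: 9.65
eef_pos: [0.567, -0.1263, 0.0988]
tool_rot: [-0.005, 0.967, 0.256, -0.004]
contact_force: [-1.6, 3.5, 5.4]
gripper_width: 0.397
```

Run:
```python
from h import *
show();brass('scene')
im=imaging.read_camera("scene");cv2.imwrite("pics/s7.png",cv2.resize(im[180:360,180:420,::-1],None,fx=3.3,fy=3.3))
```

```text
t 9.65 p [ 0.567  -0.1263  0.0988] rail [91.1021  0.4955 98.8266] yaw 29.686355243497484 toolz [-0.0092  0.0075 -0.9999] F [-1.6338  3.4928  5.437 ] g 0.39741487263579434 q [-0.0378  0.4925  0.1995  1.8993 -0.1434  0.7735  0.7605]
scene 306 [251.9967 285.9837] x 239 262 y 276 299 rail@z [ 97.1011  -1.1451 117.    ]
```

View pics/s7.png

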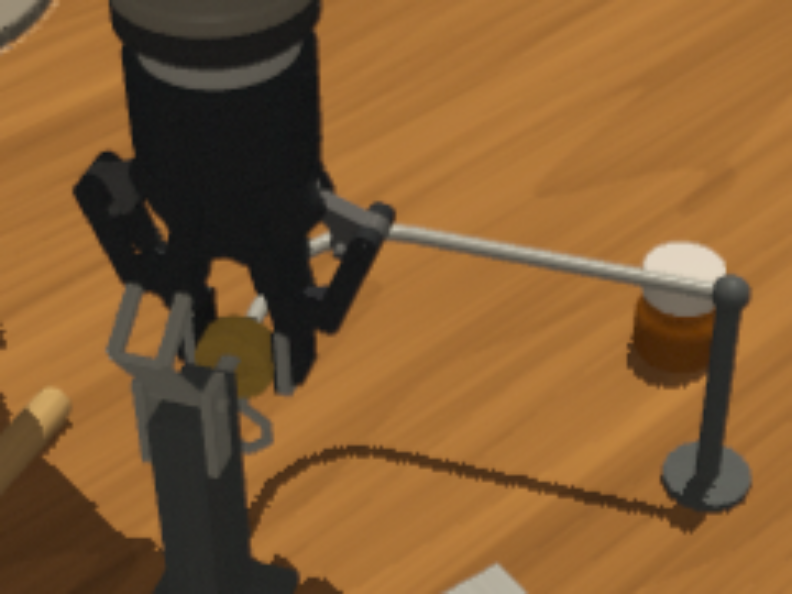

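The collar is on leg B near the block, with its face at crop (237,358). I'll cover the remaining distance in smaller steps and watch the force.

>>> apply_moves:
  increments:
    - [0,3,0,0.3,0,0,0.5]
    - [0,3,0,0,0,0,0.5]
    - [0,3,0,0,0,0,0.5]
    - [0,3,0,0,0,0,0.5]
    - [0,2,0,0,0,0,0.5]
    - [0,2,0,0,0,0,0.5]
    - [0,2,0,0,0,0,0.5]
    - [0,2,0,0,0,0,0.5]

```text
t: 10.75
eef_pos: [0.5743, -0.1391, 0.0989]
tool_rot: [-0.011, 0.967, 0.256, -0.007]
contact_force: [-3.2, 3.6, 6.7]
gripper_width: 0.4
```

```bash
python3 -c "
from h import *
show()"
```

```text
t 10.75 p [ 0.5743 -0.1391  0.0989] rail [105.7656   0.4768  98.9152] yaw 29.684458429453855 toolz [-0.0191  0.0183 -0.9996] F [-3.1549  3.637   6.704 ] g 0.39967296223442894 q [-0.0079  0.5115  0.196   1.8653 -0.154   0.8009  0.7914]
```

>>> apply_moves:
  increments:
    - [0,1,0,-0.8,0,0,0.5]
    - [0,1,0,-0.7,0,0,0.5]
    - [0,1.5,0,0,0,0,0.5]
    - [0,1.5,0,0,0,0,0.5]
    - [0,1.5,0,0,0,0,0.5]
    - [0,1.5,0,0,0,0,0.5]
    - [0,1.5,0,0,0,0,0.5]
    - [0,1.5,0,0,0,0,0.5]

```text
t: 11.75
eef_pos: [0.5757, -0.1418, 0.0988]
tool_rot: [-0.003, 0.966, 0.258, -0.007]
contact_force: [-4.8, 4.5, 8.6]
gripper_width: 0.397
```

Run:
```python
from h import *
show();brass('scene')
im=imaging.read_camera("scene");cv2.imwrite("pics/s8.png",cv2.resize(im[180:360,180:420,::-1],None,fx=3.3,fy=3.3))
```

```text
t 11.75 p [ 0.5757 -0.1418  0.0988] rail [108.847    0.3499  98.7911] yaw 29.901473167641218 toolz [-0.015   0.0014 -0.9999] F [-4.8258  4.539   8.5557] g 0.39717355526828935 q [-0.0192  0.5114  0.2046  1.8672 -0.1388  0.7919  0.781 ]
scene 169 [249.7633 292.0296] x 237 257 y 284 306 rail@z [109.8961   0.5668 117.    ]
```

View pics/s8.png

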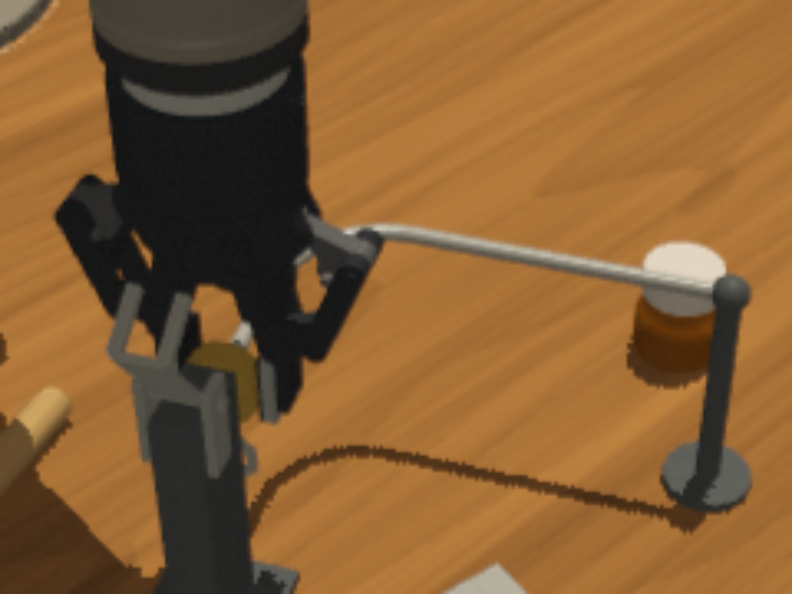

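>>> apply_moves:
  increments:
    - [0,4,0,0,0.7,0,0.5]
    - [0,4,0,0,0,0,0.5]
    - [0,4,0,0,0,0,0.5]
    - [0,4,0,0,0,0,0.5]
    - [0,4,0,0,0,0,0.5]
    - [0,4,0,0,0,0,0.5]
    - [0,4,0,0,0,0,0.5]
    - [0,4,0,0,0,0,0.5]

```text
t: 12.85
eef_pos: [0.5753, -0.1415, 0.0987]
tool_rot: [-0.027, 0.964, 0.265, -0.016]
contact_force: [-9.1, 10.2, 15.0]
gripper_width: 0.401
```

Run:
```python
from h import *
show();brass('scene')
im=imaging.read_camera("scene");cv2.imwrite("pics/s9.png",cv2.resize(im[180:360,180:420,::-1],None,fx=3.3,fy=3.3))
```

```text
t 12.85 p [ 0.5753 -0.1415  0.0987] rail [108.3215   0.1249  98.709 ] yaw 30.744599677776968 toolz [-0.045   0.0435 -0.998 ] F [-9.1038 10.2088 14.9541] g 0.40074322458838163 q [ 0.0197  0.5278  0.1815  1.8361 -0.1686  0.8444  0.8313]
scene 165 [249.7818 291.9818] x 237 257 y 284 305 rail@z [109.796    0.5546 117.    ]
```

View pics/s9.png

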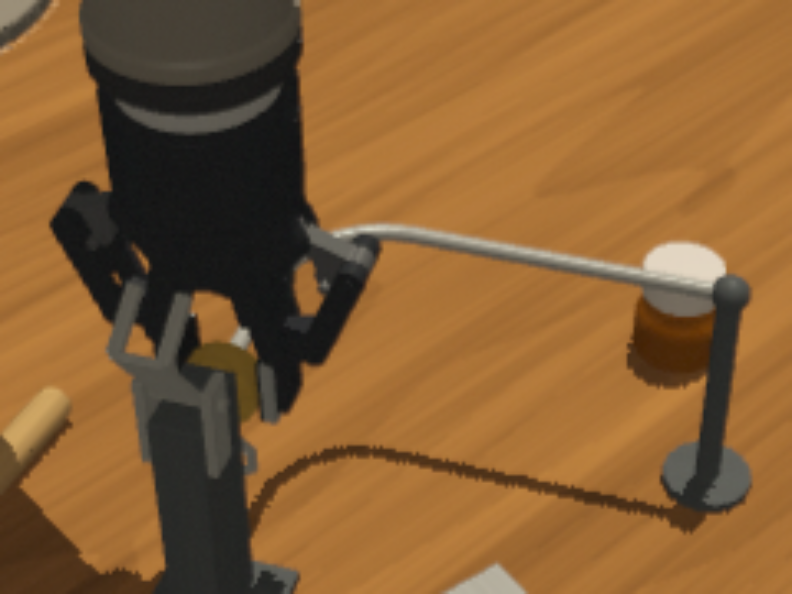

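The collar stopped moving and the force along the rail rose to about 13 N, so it is seated. I'll release, retract up and back, and check.

>>> apply_moves:
  increments:
    - [0,0,0,0,0,0,-1]
    - [0,0,0,0,0,0,-1]
    - [0,0,0,0,0,0,-1]
    - [0,0,-15,0,0,0,-1]
    - [0,-5,-35,-1.5,0,0,-1]
    - [0,-10,-50,-1.5,0,0,-1]
    - [0,-20,-40,0,0,0,-1]
    - [0,-20,-5,0,0,0,-1]

```text
t: 13.95
eef_pos: [0.5526, -0.1008, 0.2514]
tool_rot: [0.002, 0.965, 0.262, -0.008]
contact_force: [-0.6, 0.9, -0.4]
gripper_width: 0.997
```

Run:
```python
from h import *
show();brass('scene')
im=imaging.read_camera("scene");cv2.imwrite("pics/s10.png",cv2.resize(im[230:350,200:360,::-1],None,fx=5,fy=5,interpolation=cv2.INTER_CUBIC))
```

```text
t 13.95 p [ 0.5526 -0.1008  0.2514] rail [ 61.784    0.6644 251.3584] yaw 30.36628942997935 toolz [-0.014  -0.0076 -0.9999] F [-0.6492  0.877  -0.433 ] g 0.9968735655604517 q [-0.1212  0.2794  0.2275  1.8113 -0.0607  1.0717  0.6576]
scene 174 [250.2816 292.2184] x 237 259 y 284 306 rail@z [110.0522   1.4145 117.    ]
```

View pics/s10.png

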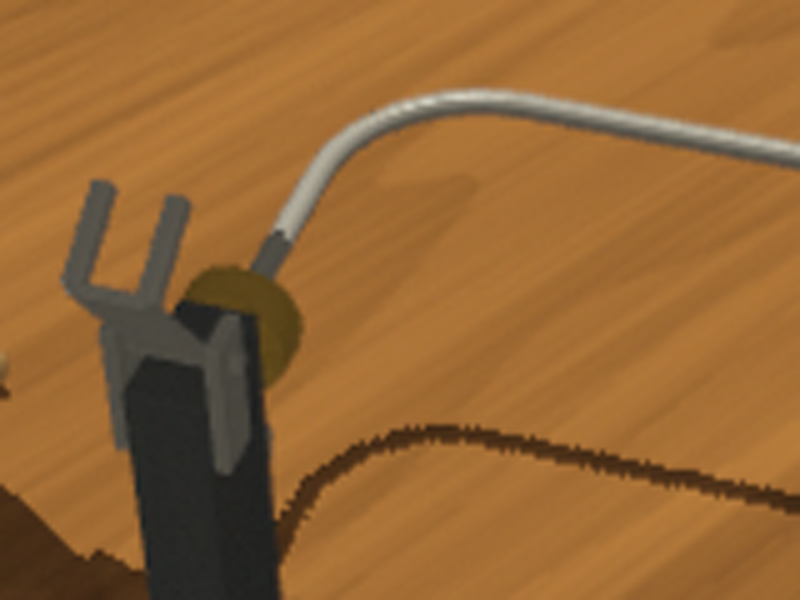

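Run:
```python
from h import *
a=np.linspace(0,2*np.pi,73)
for c in(107,112,117):
    P=np.array([w(c+s,18*np.cos(t),117+18*np.sin(t)) for t in a for s in(-8,8)]);u=proj("scene",P)
    print(c,"xmax",u[:,0].max(),"ymin",u[:,1].min(), "face ymin",proj("scene",P[1::2])[:,1].min())
    P=P@np.eye(3)
```

```text
107 xmax 264.08194277506607 ymin 277.18264255727536 face ymin 284.43563901416064
112 xmax 262.83128679798233 ymin 279.4238346652216 face ymin 286.75143422977675
117 xmax 261.5679512943525 ymin 281.68794823540037 face ymin 289.0913079143143
```

With home assumed at x=117, the projected collar should have its right edge at px 261.6 and its top at 281.7. I measure about 259 and 284, so it is home. Next I'll close the fingers, pass over the keeper and go behind it.

Run:
```python
from h import *
o,p,r=st()
plan(p,r,w(218,0,255),down(29.75),5)
```

```text
[-0.6, 31.7, -1.2, -0.0, 0.2, 0.2]
[-0.5, 31.7, -1.2, -0.0, 0.2, 0.2]
[-0.4, 31.7, -1.2, -0.0, 0.2, 0.2]
[-0.3, 31.7, -1.2, -0.0, 0.2, 0.2]
[-0.2, 31.7, -1.1, -0.0, 0.2, 0.2]
```

>>> apply_moves:
  increments:
    - [0,0,-5,0,0.4,0.3,1]
    - [-0.5,25,-2,0,0.4,0.3,1]
    - [-0.5,36,-1,0,0,0,1]
    - [-0.4,36,-1,0,0,0,1]
    - [0,36,0,0,0,0,1]
    - [0,25,0,0,0,0,1]
    - [0,5,0,0,0,0,1]
    - [0,0,0,0,0,0,1]

```text
t: 15.05
eef_pos: [0.6324, -0.2528, 0.2549]
tool_rot: [-0.001, 0.967, 0.255, -0.005]
contact_force: [0.3, 0.4, -0.1]
gripper_width: 0.007
```

Run:
```python
from h import *
show()
o,p,r=st()
plan(p,r,w(218,0,172),down(29.75),1)
```

```text
t 15.05 p [ 0.6324 -0.2528  0.2549] rail [233.2801  -5.5118 254.9039] yaw 29.49596950444312 toolz [-0.0104 -0.0011 -0.9999] F [ 0.2505  0.4398 -0.1467] g 0.00651760057244555 q [ 0.0944  0.4829  0.2798  1.5193 -0.1349  1.1683  0.9127]
[6.2, -15.0, 82.9, -0.2, 0.6, -0.3]
```

>>> apply_moves:
  increments:
    - [6,0,20,0,0.5,0,1]
    - [0,0,25,0,0,0,1]
    - [0,0,22,0,0,0,1]
    - [0,0,12,0,0,0,1]
    - [0,0,2,0,0,0,1]
    - [0,-4,0,0,0,0,1]
    - [0,-2,0,0,0,0,1]
    - [0,0,0,0,0,0,1]

```text
t: 16.05
eef_pos: [0.6348, -0.2388, 0.1751]
tool_rot: [-0.002, 0.966, 0.257, 0.001]
contact_force: [-0.2, -0.3, 0.2]
gripper_width: 0.001
```

Run:
```python
from h import *
show()
im=imaging.read_camera("scene");cv2.imwrite("pics/s11.png",cv2.resize(im[180:360,130:370,::-1],None,fx=3.3,fy=3.3))
im=imaging.read_camera("top");cv2.imwrite("pics/t11.png",cv2.resize(im[155:275,330:530,::-1],None,fx=4,fy=4))
```

```text
t 16.05 p [ 0.6348 -0.2388  0.1751] rail [222.3545   3.4776 175.0587] yaw 29.772253794315176 toolz [ 0.0013  0.0054 -1.    ] F [-0.1589 -0.3431  0.1745] g 0.0006787921585197318 q [ 0.0934  0.5431  0.2552  1.6125 -0.1616  1.0068  0.9197]
```

View pics/s11.png

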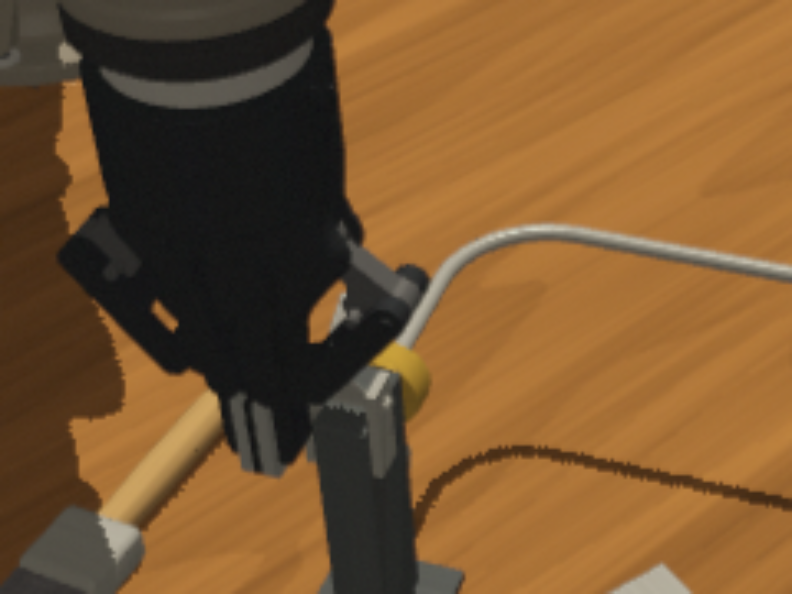

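View pics/t11.png

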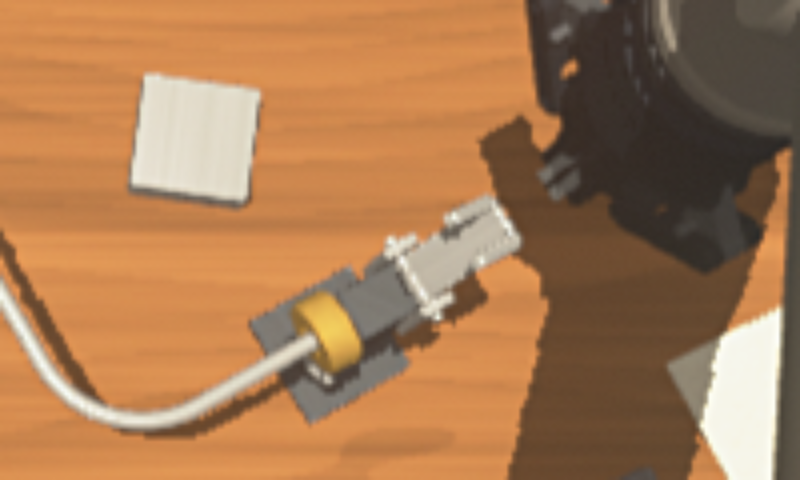

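In the top view the collar sits against the block at (325,330). The fingertips are at (560,175), just behind the keeper's end at (505,220). Next I'll plan the keeper's swing.

```bash
cat >> h.py <<'E'
def kp(th,r=52,h=11,gap=2):
    c=np.array([155-r*np.cos(th)+gap*np.sin(th),144+r*np.sin(th)+gap*np.cos(th)])
    if th>np.pi/2: c[0]=155-56*np.cos(th)+2*np.sin(th); c[1]-=12
    return c+[h,0]
def krow(ths,**k):
    o,p,r=st()
    for th in ths:
        x,z=kp(th,**k);p1=w(x,0,z);r1=down(29.75)
        print(round(th,2),[round(x),round(z)],np.round(np.r_[r.inv().apply(p1-p)*1000,(r.inv()*r1).as_rotvec(degrees=True)],1).tolist());p,r=p1,r1
E
python3 -c "
from h import *
krow(np.array([2.3,2.1,1.95,1.8,1.7,1.6,1.55,1.4,1.3,1.2,1.1,1,.9,.8,.7,.6,.5,.4,.3,.2,.1,0]))"
```

```text
2.3 [205, 169] [-3.4, -17.7, 5.5, -0.2, -0.2, 0.0]
2.1 [196, 176] [0.0, -8.8, -6.4, 0.0, 0.0, 0.0]
1.95 [189, 180] [-0.0, -7.4, -3.7, 0.0, 0.0, 0.0]
1.8 [181, 182] [-0.0, -7.9, -2.6, 0.0, 0.0, 0.0]
1.7 [175, 183] [0.0, -5.5, -1.1, 0.0, 0.0, 0.0]
1.6 [170, 184] [-0.0, -5.6, -0.6, 0.0, 0.0, 0.0]
1.55 [167, 196] [0.0, -2.7, -12.1, 0.0, 0.0, 0.0]
1.4 [159, 196] [0.0, -7.8, 0.4, 0.0, 0.0, 0.0]
1.3 [154, 195] [0.0, -5.1, 0.9, 0.0, 0.0, 0.0]
1.2 [149, 193] [-0.0, -5.0, 1.4, 0.0, 0.0, 0.0]
1.1 [144, 191] [-0.0, -4.8, 1.9, 0.0, 0.0, 0.0]
1.0 [140, 189] [0.0, -4.6, 2.4, 0.0, 0.0, 0.0]
0.9 [135, 186] [-0.0, -4.3, 2.9, 0.0, 0.0, 0.0]
0.8 [131, 183] [0.0, -4.0, 3.3, 0.0, 0.0, 0.0]
0.7 [128, 179] [-0.0, -3.7, 3.7, 0.0, 0.0, 0.0]
0.6 [124, 175] [-0.0, -3.3, 4.0, 0.0, 0.0, 0.0]
0.5 [121, 171] [0.0, -2.9, 4.3, 0.0, 0.0, 0.0]
0.4 [119, 166] [0.0, -2.4, 4.6, 0.0, 0.0, 0.0]
0.3 [117, 161] [0.0, -2.0, 4.8, 0.0, 0.0, 0.0]
0.2 [115, 156] [-0.0, -1.5, 5.0, 0.0, 0.0, 0.0]
0.1 [114, 151] [0.0, -1.0, 5.1, 0.0, 0.0, 0.0]
0.0 [114, 146] [-0.0, -0.5, 5.2, 0.0, 0.0, 0.0]
```

>>> apply_moves:
  increments:
    - [-3.4,-6,0,0,0,0,1]
    - [0,-8,0,0,0,0,1]
    - [0,-8,0,0,0,0,1]
    - [0,-7,-2,0,0,0,1]
    - [0,-7,-2,0,0,0,1]
    - [0,-6,-2,0,0,0,1]
    - [0,-5,-1,0,0,0,1]
    - [0,-3,0,0,0,0,1]

```text
t: 17.15
eef_pos: [0.6052, -0.1951, 0.1833]
tool_rot: [-0.002, 0.967, 0.257, 0.002]
contact_force: [0.6, -1.0, 1.0]
gripper_width: 0.002
```

Run:
```python
from h import *
show()
im=imaging.read_camera("scene");cv2.imwrite("pics/s12.png",cv2.resize(im[180:360,130:370,::-1],None,fx=3.3,fy=3.3))
im=imaging.read_camera("top");cv2.imwrite("pics/t12.png",cv2.resize(im[155:275,330:530,::-1],None,fx=4,fy=4))
```

```text
t 17.15 p [ 0.6052 -0.1951  0.1833] rail [169.7248  -0.4278 183.3044] yaw 29.73854277482054 toolz [ 0.0025  0.0045 -1.    ] F [ 0.5861 -0.9506  0.9568] g 0.002161729290654067 q [ 0.0294  0.466   0.2539  1.7157 -0.1427  0.9763  0.8564]
```

View pics/s12.png

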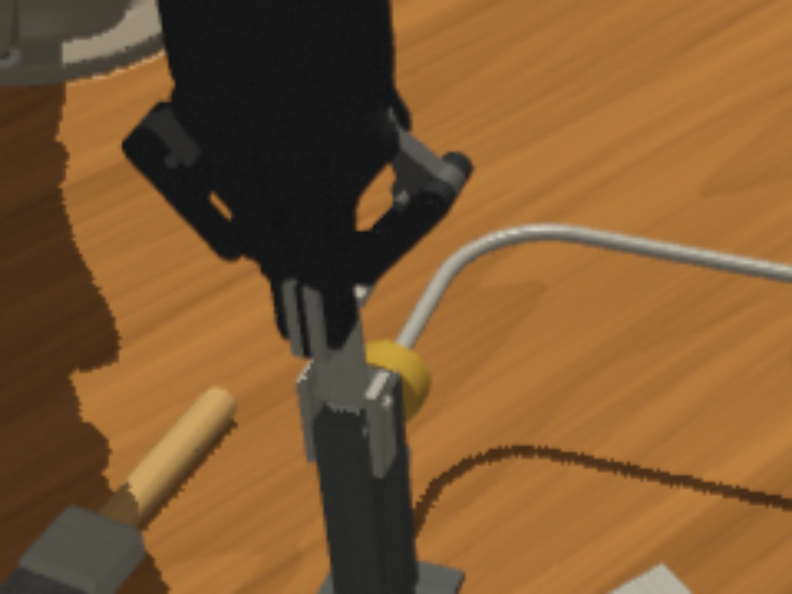

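View pics/t12.png

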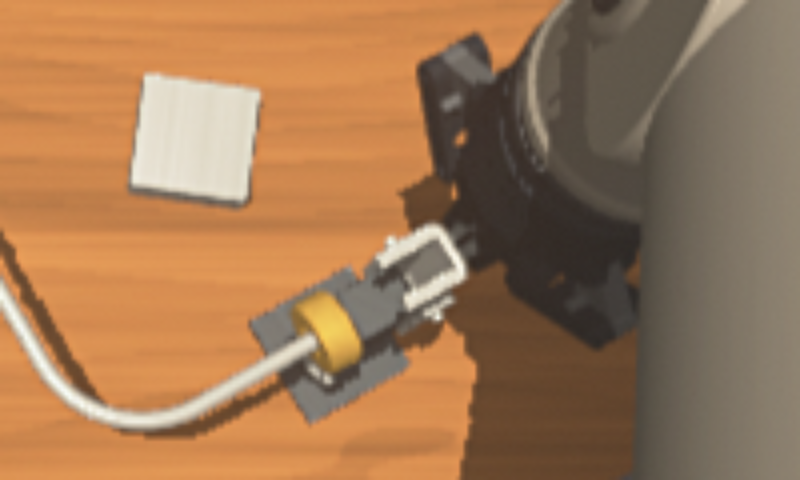

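The keeper now stands nearly upright in front of the fingers, with its prongs toward the bend. I'll continue over the top.

>>> apply_moves:
  increments:
    - [0,-5,-4,0,0,0,1]
    - [0,-6,-4,0,0,0,1]
    - [0,-6,-1,0,0,0,1]
    - [0,-5,0,0,0,0,1]
    - [0,-5,1,0,0,0,1]
    - [0,-5,2,0,0,0,1]
    - [0,-4,2.5,0,0,0,1]
    - [0,-4,3,0,0,0,1]

```text
t: 18.25
eef_pos: [0.5841, -0.1582, 0.1838]
tool_rot: [-0.002, 0.967, 0.257, 0.002]
contact_force: [0.2, -1.6, 0.5]
gripper_width: -0.0
```

Run:
```python
from h import *
show()
im=imaging.read_camera("scene");cv2.imwrite("pics/s13.png",cv2.resize(im[180:360,130:370,::-1],None,fx=3.3,fy=3.3))
im=imaging.read_camera("top");cv2.imwrite("pics/t13.png",cv2.resize(im[155:275,330:530,::-1],None,fx=4,fy=4))
krow(np.array([.7,.6,.5,.4,.3,.2,.1,0]))
```

```text
t 18.25 p [ 0.5841 -0.1582  0.1838] rail [127.1809  -0.4676 183.7665] yaw 29.72505258695643 toolz [ 0.0023  0.0046 -1.    ] F [ 0.15   -1.5837  0.5173] g -9.094989877054528e-05 q [-0.0257  0.4162  0.2482  1.7906 -0.1286  0.9488  0.796 ]
0.7 [128, 179] [0.5, 0.9, 4.4, -0.2, -0.2, 0.0]
0.6 [124, 175] [-0.0, -3.3, 4.0, 0.0, 0.0, 0.0]
0.5 [121, 171] [0.0, -2.9, 4.3, 0.0, 0.0, 0.0]
0.4 [119, 166] [0.0, -2.4, 4.6, 0.0, 0.0, 0.0]
0.3 [117, 161] [0.0, -2.0, 4.8, 0.0, 0.0, 0.0]
0.2 [115, 156] [-0.0, -1.5, 5.0, 0.0, 0.0, 0.0]
0.1 [114, 151] [0.0, -1.0, 5.1, 0.0, 0.0, 0.0]
0.0 [114, 146] [-0.0, -0.5, 5.2, 0.0, 0.0, 0.0]
```

View pics/s13.png

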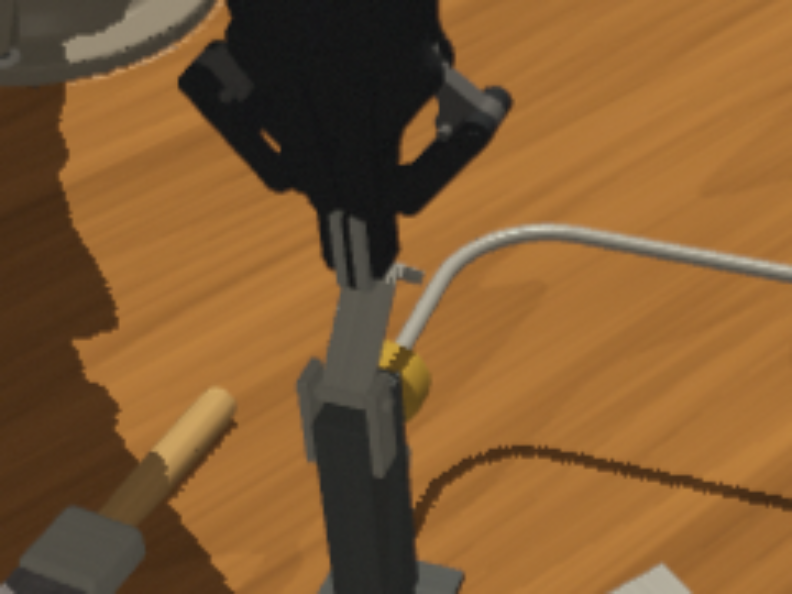

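View pics/t13.png

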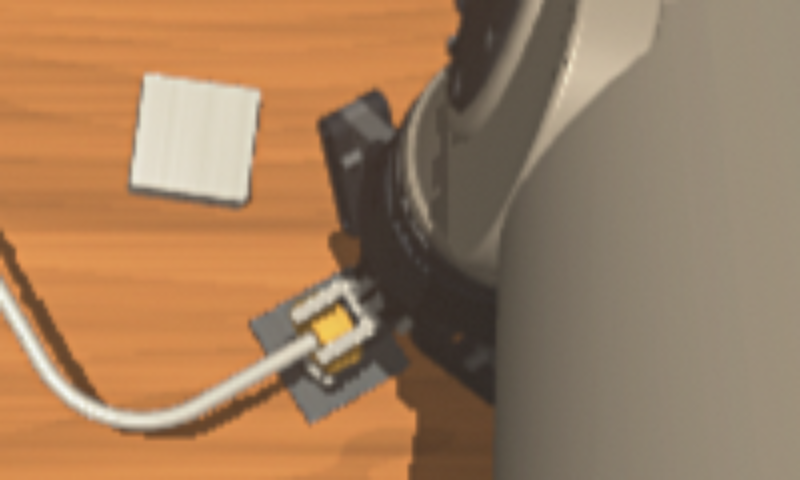

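The keeper is past the vertical and its prongs straddle the rod in the top view. Now I'll swing it down.

>>> apply_moves:
  increments:
    - [0,-1,4,0,0,0,1]
    - [0,-3,4,0,0,0,1]
    - [0,-3,4.5,0,0,0,1]
    - [0,-2.5,4.5,0,0,0,1]
    - [0,-2,5,0,0,0,1]
    - [0,-1.5,5,0,0,0,1]
    - [0,-1,4,0,0,0,1]
    - [0,0,2,0,0,0,1]

```text
t: 19.35
eef_pos: [0.5765, -0.1447, 0.1481]
tool_rot: [-0.002, 0.967, 0.257, 0.001]
contact_force: [-0.3, -0.6, 0.0]
gripper_width: -0.001
```

Run:
```python
from h import *
show()
im=imaging.read_camera("scene");cv2.imwrite("pics/s14.png",cv2.resize(im[180:360,130:370,::-1],None,fx=3.3,fy=3.3))
krow(np.array([.2,.1,0]))
```

```text
t 19.35 p [ 0.5765 -0.1447  0.1481] rail [111.688   -0.3821 148.1166] yaw 29.742159349576593 toolz [ 0.0012  0.0051 -1.    ] F [-0.2724 -0.5979  0.0375] g -0.001463564478196929 q [-0.0371  0.4423  0.2357  1.8445 -0.138   0.87    0.785 ]
0.2 [115, 156] [0.5, 3.7, -8.4, -0.2, -0.2, -0.0]
0.1 [114, 151] [0.0, -1.0, 5.1, 0.0, 0.0, 0.0]
0.0 [114, 146] [-0.0, -0.5, 5.2, 0.0, 0.0, 0.0]
```

View pics/s14.png

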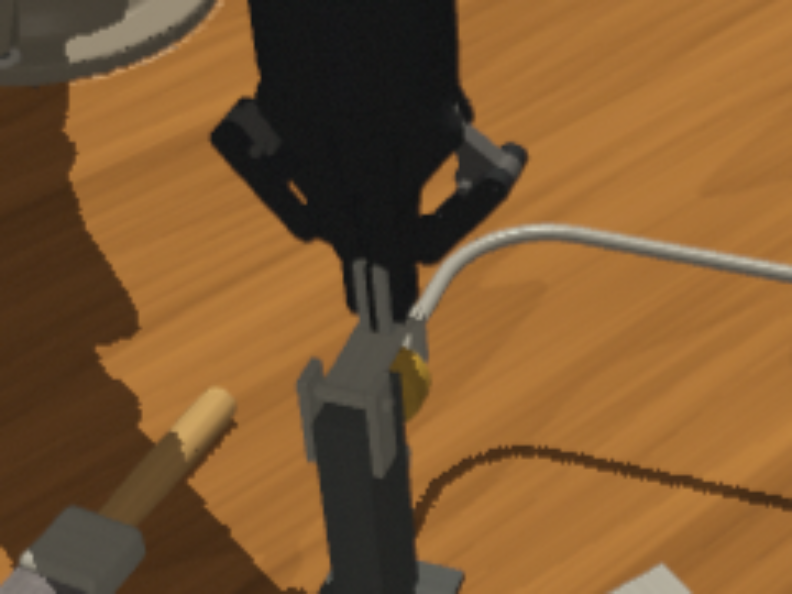

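It is almost closed. I'll press gently to the stop.

>>> apply_moves:
  increments:
    - [0,0,2,0,0,0,1]
    - [0,0,2,0,0,0,1]
    - [0,0,2,0,0,0,1]
    - [0,0,2,0,0,0,1]
    - [0,0,2,0,0,0,1]
    - [0,0,2,0,0,0,1]
    - [0,0,2,0,0,0,1]
    - [0,0,2,0,0,0,1]

```text
t: 20.4
eef_pos: [0.5767, -0.1446, 0.1456]
tool_rot: [-0.004, 0.967, 0.256, 0.003]
contact_force: [-6.8, 1.3, 16.9]
gripper_width: 0.0
```

```bash
python3 -c "
from h import *
show()"
```

```text
t 20.4 p [ 0.5767 -0.1446  0.1456] rail [111.752   -0.2129 145.6397] yaw 29.62426521459958 toolz [ 0.0041  0.0101 -0.9999] F [-6.8212  1.2638 16.9048] g 0.00041893675613605786 q [-0.0319  0.4447  0.2327  1.8471 -0.1451  0.8633  0.7904]
```

The tool stopped at z = 145.6 mm with about 17 N. Plate top closed is 146 mm, so the keeper is fully down. I'll retract straight up and away.

>>> apply_moves:
  increments:
    - [0,0,-4,0,0,0,1]
    - [0,0,-15,0,0,0,1]
    - [0,0,-40,0,0,0,1]
    - [0,0,-50,0,0,0,1]
    - [0,-30,-30,0,0,0,1]
    - [-20,-50,0,0,0,0,1]
    - [-40,-45,0,0,0,0,1]
    - [-40,-20,0,0,0,0,1]

```text
t: 21.4
eef_pos: [0.4172, -0.0675, 0.2936]
tool_rot: [-0.003, 0.967, 0.256, 0.006]
contact_force: [-0.4, -0.1, 0.3]
gripper_width: -0.003
```

>>> apply_moves:
  increments:
    - [-50,0,0,0,0,0,1]
    - [-50,0,0,0,0,0,1]
    - [-50,0,0,0,0,0,1]
    - [-30,0,0,0,0,0,1]
    - [-10,0,0,0,0,0,1]
    - [0,0,0,0,0,0,1]
    - [0,0,0,0,0,0,1]
    - [0,0,0,0,0,0,1]

```text
t: 22.4
eef_pos: [0.2455, -0.1641, 0.2946]
tool_rot: [-0.002, 0.967, 0.255, 0.011]
contact_force: [0.1, -0.1, 0.2]
gripper_width: -0.001
```

Run:
```python
from h import *
show()
s=imaging.read_camera("scene");cv2.imwrite("pics/s15.png",cv2.resize(s[220:380,170:410,::-1],None,fx=3.3,fy=3.3))
t=imaging.read_camera("top");cv2.imwrite("pics/t15.png",cv2.resize(t[155:275,280:480,::-1],None,fx=4,fy=4))
for n,im in(("scene",s),("top",t)):
    a=cv2.imread(f"pics/{n}0.png");cv2.imwrite(f"pics/full_{n}.png",im[:,:,::-1])
for a in(0.,.1):
  x=155-56*np.cos(a);z=144+56*np.sin(a)
  print(a,"end corners top zoom",[(((proj("top",w(x,y,z+2))[0])-[279.5,154.5])*4).round() for y in(-11,11)],"scene zoom",[(((proj("scene",w(x,y,z+2))[0])-[169.5,219.5])*3.3).round() for y in(-11,11)])
```

```text
t 22.4 p [ 0.2455 -0.1641  0.2946] rail [ -35.6141 -297.386   294.602 ] yaw 29.578944889142168 toolz [ 0.0209  0.0099 -0.9997] F [ 0.1282 -0.1341  0.2005] g -0.0011017024547763377 q [ 0.0454 -0.3272  0.2665  2.2702  0.0751  1.1717  0.7867]
0.0 end corners top zoom [array([517., 366.]), array([490., 322.])] scene zoom [array([245., 167.]), array([293., 177.])]
0.1 end corners top zoom [array([520., 363.]), array([493., 319.])] scene zoom [array([243., 157.]), array([292., 167.])]
```

View pics/s15.png

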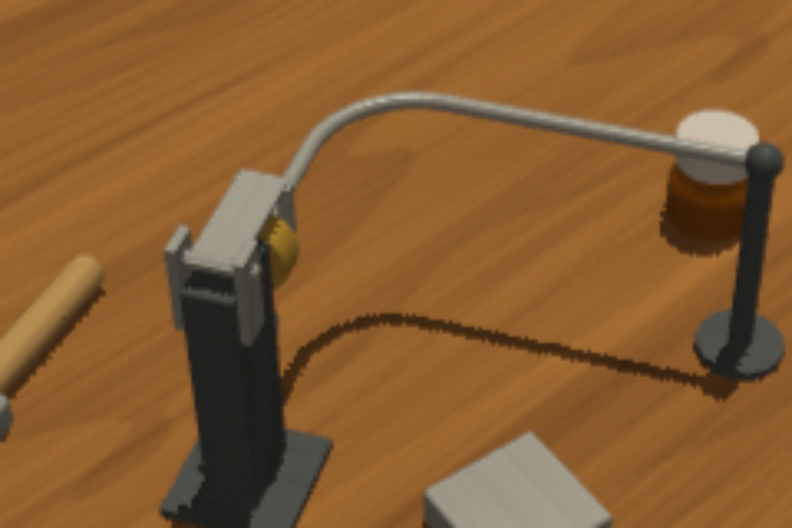

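View pics/t15.png

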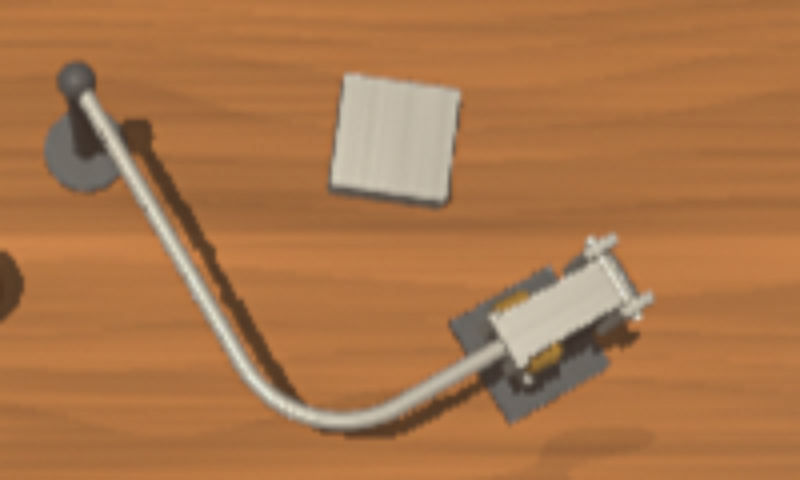

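View pics/full_scene.png

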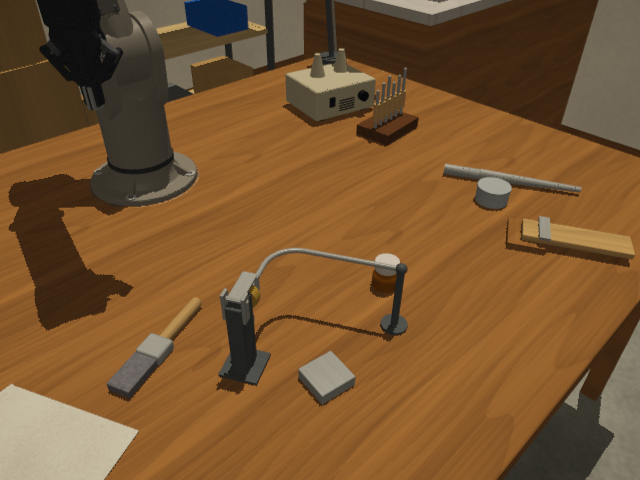

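The closed plate's end corners are at (490,318) and (518,366) in the top crop, against (490,322) and (517,366) predicted for angle 0. The scene crop agrees. The bystanders are where they were.

```bash
python3 -c "
from station import bot
print(bot.hand_in())"
```

```text
the job is handed in; nothing more can be done
None
```

I slid the hanger round the bend until it was home against the end block and swung the keeper fully down over it. Then I took the gripper well clear and handed the job in at about 22.5 s.

- **Hanger home:** it stopped advancing under about 13 N of push along the rail. Its outline in the scene view was within about 2–3 px of the projected home position, roughly as close as I could read it.
- **Keeper closed:** pressing stopped at z = 145.6 mm with about 17 N; the closed plate top should be at 146 mm. The plate's end corners matched the positions predicted for angle 0 in both views.
- **Bystanders:** the steel block, jar and brush look unmoved by eye in the final scene picture. I did not measure this.
- **Forces:** the highest I saw at the ends of calls was about 20 N.

No final check failed. The arm did lag behind small commanded steps and tilted up to about 3.6° while seating the hanger. I straightened it before working the keeper. At the end, joint 2 stood close to its lower limit (-0.327 against -0.34 rad).

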